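Close the cuttings press: lock its T-key, unfold the crank, wind the jaw home

ROBOT

A 6-joint arm with a two-finger parallel gripper is mounted at the origin on the work surface. World frame = base frame: x ahead of the robot, y to its left, z up, the work surface at z = 0. Lengths are in mm, angles in rad, forces in N, time in s.
With the tool pointing down it reaches from about 350 to 975 mm from the base axis. Payload 7.1 kg.
Tool frame: the origin (TCP) lies midway between the tips of the shut fingers; the grasp point (between the pads) lies ctrl.grip_point_offset behind it (ctrl.grip_point_offset is the distance from the TCP to the grasp point, in mm); z points along the fingers, y is the line along which they close (so a half turn about z gives the same grasp; the last joint's range is limited). The gripper opens to 88 mm and grips with 3 to 60 N. Pads are 20 mm wide; open, the fingers measure 115 mm over their backs; the gripper's body (75 mm by 178 mm) begins 61 mm behind the grasp point.
Start: joints at [1.172, 0.423, 1.63, -0, 1.089, -0.019], TCP at [231.677, 580.457, 222.675] pointing down, gripper open.
Joint ranges: [-3, 3], [-0.9, 2.11], [0.09, 2.58], [-1.31, 4.45], [0.11, 2.69], [-2.54, 2.54]. Speed limits (rad/s): [2.39, 2.39, 3.01, 3.14, 3.14, 3.14].

INTERFACE

Orientations are given as a rotation vector (axis times angle).
In Python, from workcell import ctrl, get_image, close_job, finder gives the robot as it stands.
- The arm moves only by the tool servo_tool, never from a script. Its argument "deltas" is a list of rows, each a list of 2 entries, a list of its own where there are three numbers: the shift along the tool's x, y, z in mm, then the turn, a rotation vector about the tool's x, y, z in rad. A call has 1 to 5 rows; each row is the pose to reach, as a shift and turn from the pose commanded when the call began, along the tool's axes at that moment; what a row does not reach only later rows make up. A row lasts 1/12 s, in which the tool goes at most 41.7 mm and 7.16 degrees, less where a joint would pass 70% of its speed; a pose out of reach is approached as far as the arm can. A call with a gripper value outside its range is refused whole. "grip" is the closure, from -1 (fully open) to 1 (shut), so that 0 is half open, set as the call begins (left out, the last holds). The fingers move at their own pace and stop on an object; the grip force is fixed at half the most. Time passes only in rows, so rows that repeat a pose let the fingers close. It gives the time, the measured TCP pose, the force, the opening and the grip force at its end, in the units of the state.
- ctrl.get_obs(): the state, without advancing time (a new reading comes with each control period).
- get_image(name): name is "scene" or "top" or "wrist"; returns a dict with "frame" (400x640x3 uint8, blue, green, red), "depth" (400x640 float32, mm along the optical axis (not along the pixel's ray), 0 where there is no reading), "K" (3x3 intrinsics, pixels), "pose" (4x4, takes a point from camera to world coordinates). Camera axes: x right, y down, z forward; pixel columns grow to the right and rows downward; lengths in mm; the calibration is good to about 2 mm. A picture is of the moment at which its call begins.
- close_job(): hands the job in; it is judged then, once.
Trained networks look in a picture, given as the dict that the camera call returned (one of the last four; its "shot" number tells which), for a name from the list of things; names that differ only in an ending like _2 or _b are one class to them, and where a whole thing is asked for, a point or a joint stands for the part that bears it (a point fixed in the world has none). Each returns a list of dicts, best first, with "score" (0 to 1); they miss things now and then, are a little off and sometimes report something else, mostly with a low value. They report only what shows in the picture. A call takes as long as a camera call. They do not tell look-alikes from the thing itself.
- finder.search_frame(query, picture): "rect" ([centre column, centre row, width, height] as shares, 0 to 1, of the picture: columns of its width, rows of its height, round what is visible of it).
- finder.silhouettes(query, picture): "mask" (400x640 bool, what is visible of it) and "rect" ([centre column, centre row, width, height] as shares, 0 to 1, of the picture: columns of its width, rows of its height, round what is visible of it).
The state is a dict: "t": time; "qpos": joint angles; "qvel": joint speeds; "joint_torque": joint torques, N m; "ee_pos": TCP position; "orientation": TCP orientation; "ft_force": force on the tool from outside, world axes, zero at the start; "moment": the same for the moment, N m; "width": finger opening in mm; "grasp_force": force on a finger pad.
Only numpy, scipy, OpenCV 4.12 (cv2) and the standard library are available. Lean on these libraries where they do the work, as an engineer would, in place of code of your own. Each camera call takes 0.05 s, during which the arm holds its last target. There are 200 camera calls.

TASK

Take the red T-handled key from the wooden rack, put its head down lengthwise through the slot in the steel plate at the end of the green cuttings press until its collar rests on the plate, and turn it a quarter turn to lock it. Then unfold the crank's orange grip until it stands fully upright on the crank arm, and wind the crank clockwise (seen from above) to its end stop, so that the red jaw closes on the bundle of vine cuttings. Leave the key locked and the grip upright, leave the yellow pin in its rack, and do not disturb the other things on the bench.

Things in the scene. Friction and masses are not known exactly. Their poses are not given: they have to be found in the camera images.
- key: Loose T-key, about 0.3 kg, upright, hanging by its collar in one of the two pockets of the wooden rack. Origin: centre of the underside of the collar, z up. Steel collar disc 56 across, from z 0 to 8; above it a stem 16 across to z 22; then a red wing handle 70 long (along x) x 16 thick (along y) from z 22 to 52. Below the collar a shaft 14 across and, from z -18 to -32, a T-head bar 56 long (along x, parallel to the wing) x 16 wide (along y).
- pin: Loose pin just like the key but with a yellow wing and no T-head (plain 14 mm shaft to z -44); it hangs in the other pocket and stays there. Origin and axes as the key's.
- rack: Wooden rack, 200 long (x) x 74 wide (y) x 60 high, fixed, with two pockets 45 either side of its middle along x, each 78 x 40 inside; the collars rest on its rims, the wings lying along the rack. It may stand on either side of the press. Origin: centre of underside.
- crate: Plywood crate of cuttings, 180 x 110 x 75 high, fixed, on the other side of the press from the rack. Origin: centre of underside.
- press: Green bench press, fixed. Origin on the table under its middle. In its frame: slotted steel plate 100 x 90, centre y 145, top 60 high; bundle (190 along x, 101 high) and fixed jaw (120 high) at y 22 to 96; red jaw 120 high at y -36 to 23, closing to +y; dark arch at y 50 over the bundle (uprights at x -109 and 109, crossbar top 200 high); gearbox 108 x 108 x 105 high, centre y -115, crank on top.
- slot (a point): Centre of the slot at the plate's upper face. The slot is 64 long along this point's x and 24 wide along y, goes through the 12 thick plate, with 48 of free depth below that (80 free along x). With the key locked its origin is at this point and its x axis is square to this x axis (either way round).
- hub (a point): Point on the crank's vertical turning axis at the upper face of the crank arm (122 above the table).
- crank_hinge (a point): Centre of the fold hinge near the outer end of the crank arm, 75 from the crank axis and 28 above the arm's upper face. The hinge axis is level and square to the arm. The arm is 20 wide, 12 thick.
- grip_end (a point): Centre of the free end of the orange grip, 90 from crank_hinge along the grip. The grip is round, 24 across, over the 16 to 90 stretch from the hinge, and spins freely about its own length. Folded, it lies above the arm, pointing from the hinge back over the hub, with 16 mm free between it and the arm.
- fold (a joint): Angle of the orange grip: 0 lying level over the arm, 1.571 fully upright (its stop). The free end swings up and outward away from the hub. Stays where it is left; needs about 2 to 4 N at its end.
- crank (a joint): Crank angle, grows as the crank is wound clockwise seen from above, 5 mm of jaw travel a radian; stop at 9.0, where the red jaw meets the bundle. Needs about 2 to 3 N at the grip; stays where it is left.
- jaw (a joint): Travel of the red moving jaw in m, 0.005 x the crank angle; 0.045 is closed on the bundle.
- shears: Pruning shears with red handles, 180 long, lying in front of the press; origin on its underside. Bystander.
- reel: Green ring-shaped tape reel, 76 across, 30 high, in front of the press; origin at centre of its underside. Bystander.
- bottle: Blue bottle, 60 across, 170 high, behind the press; origin at centre of its underside. Bystander.
- jar: Amber jar with steel cap, 70 across, 90 high, behind the press; origin at centre of its underside. Bystander.
- cutting_a: Loose brown vine cutting, 180 long, 15 thick, behind the press; origin at the middle of its underside. Bystander.
- cutting_b: Loose brown vine cutting, 180 long, 15 thick, behind the press; origin at the middle of its underside. Bystander.
Mind the look-alikes: they are no part of the job. What is shaped like the key but blue is not meant.

How it is judged (in metres and radians):
On the way, in this order (a step that is already met when the one before it is completed fails the run):
1. the T-key is through the slot, collar down on the plate, turned a quarter turn (horizontal distance between key and slot below 0.015 m and z of key in the frame of slot between -0.004 and 0.006 m and angle between the x axis of key and the x axis of slot, either way round above 1.2 rad and angle between key's own z axis and vertical below 0.15 rad), for 0.2 s.
2. the orange grip is unfolded upright (value of joint fold above 1.4 rad), for 0.2 s.
3. the crank is wound to its stop (value of joint crank above 8.6 rad), for 0.2 s.
At the end, for the whole second after the job is handed in: Key upright (within 0.15 rad) within 15 mm of the slot's centre, collar within 6 mm of the plate, head turned more than 1.2 rad from the slot's length; grip folded out past 1.4 rad; crank beyond 8.6 rad (jaw within 2 mm of closed); all at rest and let go (all of step 1 and value of joint fold above 1.4 rad and value of joint crank above 8.6 rad and linear speed of key below 0.02 m/s and velocity of joint crank between -0.1 and 0.1 rad/s); the robot touches nothing.
It fails at once if the yellow pin is taken or displaced by over 25 mm (distance of pin from where it was at the start of the episode above 0.025 m).
It fails at once if a bystander is moved by over 30 mm (distance of any of shears, reel, bottle, jar, cutting_a, cutting_b from where it was at the start of the episode above 0.03 m).
It also fails if it takes over 72 s, if anything falls off the work surface, if the arm or the gripper's body presses on something with over 40 N, if the wrist force passes 120 N, or if a joint passes its speed limit or range.

## Working session

There is one attempt and no reset: what is moved stays moved. The work goes in short steps, Python scripts to look and compute and a tool call to move; the robot and the scene stay as the last step left them, time stands still between calls to the robot, and variables do not carry over. Pictures are saved under pics/ and viewed, at most 10 in all, crops included, and the job is handed in when it is done.

Besides the shell and the picture viewer there is one more tool, called after "Call:" as name([rows], argument=value, ...), one row to a line, values as JSON. servo_tool: Moves the arm, as the interface text tells. Its arguments: {"type":"object","properties":{"deltas":{"type":"array","items":{"type":"array"}},"grip":{"type":"number"}},"required":["deltas"]}

```bash
mkdir -p pics; ls
cat > h.py <<'E'
import numpy as np, cv2
from workcell import ctrl, get_image, close_job, finder
from scipy.spatial.transform import Rotation as R
def cloud(p):
    d=p["depth"]; K=np.array(p["K"]); T=np.array(p["pose"])
    v,u=np.mgrid[:d.shape[0],:d.shape[1]]
    c=np.stack([(u-K[0,2])/K[0,0]*d,(v-K[1,2])/K[1,1]*d,d],-1)
    w=c@T[:3,:3].T+T[:3,3]; w[d==0]=np.nan
    return w
def proj(p,X):
    T=np.linalg.inv(np.array(p["pose"])); c=T[:3,:3]@np.array(X)+T[:3,3]; q=np.array(p["K"])@c; return q[:2]/q[2]
def state():
    o=ctrl.get_obs(); return o, R.from_rotvec(o["orientation"])
E
python3 - <<'E'
from h import *
o,r=state(); print(o["t"],o["ee_pos"],r.as_matrix().round(3),ctrl.grip_point_offset,o["width"])
for n in("scene","top"):
    p=get_image(n); cv2.imwrite(f"pics/{n}1.png",p["frame"]); w=cloud(p)
    print(n,np.array(p["pose"]).round(2).tolist(),np.array(p["K"]).round(1).tolist())
    for q in("key","pin","rack","crate","press","slot","hub","crank_hinge","grip_end","bottle","jar","reel","shears","cutting_a"):
        for s in finder.silhouettes(q,p)[:3]:
            m=s["mask"]; print(q,round(s["score"],2),(np.array(s["rect"])*[640,400,640,400]).round().tolist(),np.nanmedian(w[m],0).round() if m.any() else None)
E
```

```text
pics
0.0 [231.48654946 579.96263886 221.91200719] [[-0.929  0.371 -0.001]
 [ 0.371  0.929 -0.001]
 [ 0.    -0.002 -1.   ]] 18.700000000000003 87.64527853602353
scene [[0.87, 0.36, -0.34, 1002.93], [0.49, -0.6, 0.63, -796.56], [0.02, -0.71, -0.7, 1014.33], [0.0, 0.0, 0.0, 1.0]] [[444.5, 0.0, 320.3], [0.0, 444.5, 202.2], [0.0, 0.0, 1.0]]
key 0.69 [359.0, 143.0, 21.0, 21.0] [514. 362.  87.]
key 0.65 [330.0, 162.0, 22.0, 21.0] [470. 250.  57.]
pin 0.62 [381.0, 151.0, 20.0, 20.0] [604. 359.  87.]
pin 0.38 [308.0, 216.0, 83.0, 110.0] [551.  -7.  92.]
rack 0.96 [367.0, 159.0, 58.0, 40.0] [566. 339.  35.]
crate 0.92 [231.0, 314.0, 88.0, 82.0] [ 546. -387.   70.]
crate 0.68 [351.0, 247.0, 23.0, 39.0] [698. -63.  64.]
press 0.85 [307.0, 217.0, 83.0, 112.0] [552. -13.  94.]
slot 0.87 [309.0, 215.0, 81.0, 110.0] [553. -16.  93.]
slot 0.61 [370.0, 216.0, 24.0, 51.0] [707.  51.  86.]
hub 0.83 [310.0, 218.0, 82.0, 112.0] [553. -16.  95.]
crank_hinge 0.87 [289.0, 222.0, 19.0, 33.0] [ 546. -121.  126.]
crank_hinge 0.19 [241.0, 246.0, 25.0, 25.0] [ 420. -179.   25.]
grip_end 0.61 [289.0, 208.0, 13.0, 
[... 1193 characters left out ...]
527.  -2.  96.]
slot 0.8 [327.0, 222.0, 127.0, 88.0] [527.   1.  95.]
slot 0.6 [203.0, 214.0, 35.0, 69.0] [552. 342.  53.]
hub 0.83 [328.0, 222.0, 132.0, 80.0] [526.  -2.  96.]
crank_hinge 0.7 [361.0, 219.0, 28.0, 33.0] [ 528. -104.  175.]
grip_end 0.8 [365.0, 214.0, 22.0, 27.0] [ 536. -111.  178.]
bottle 0.96 [301.0, 162.0, 22.0, 27.0] [687.  64. 116.]
bottle 0.34 [384.0, 164.0, 61.0, 14.0] [ 707. -184.   17.]
jar 0.68 [337.0, 169.0, 22.0, 25.0] [681. -43.  90.]
reel 0.65 [379.0, 261.0, 26.0, 30.0] [ 415. -174.   32.]
shears 0.83 [331.0, 276.0, 59.0, 22.0] [360. -22.  16.]
cutting_a 0.81 [385.0, 165.0, 58.0, 17.0] [ 705. -177.   17.]
cutting_a 0.5 [250.0, 204.0, 60.0, 20.0] [581. 224.  15.]
```

```bash
python3 -c "
import cv2
a=cv2.imread('pics/scene1.png')[110:290,200:420]; cv2.imwrite('pics/s1c.png',cv2.resize(a,None,fx=3.3,fy=3.3,interpolation=2))
a=cv2.imread('pics/top1.png')[130:310,170:410]; cv2.imwrite('pics/t1c.png',cv2.resize(a,None,fx=3.3,fy=3.3,interpolation=2))
"
```

```text
(no output)
```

View pics/s1c.png

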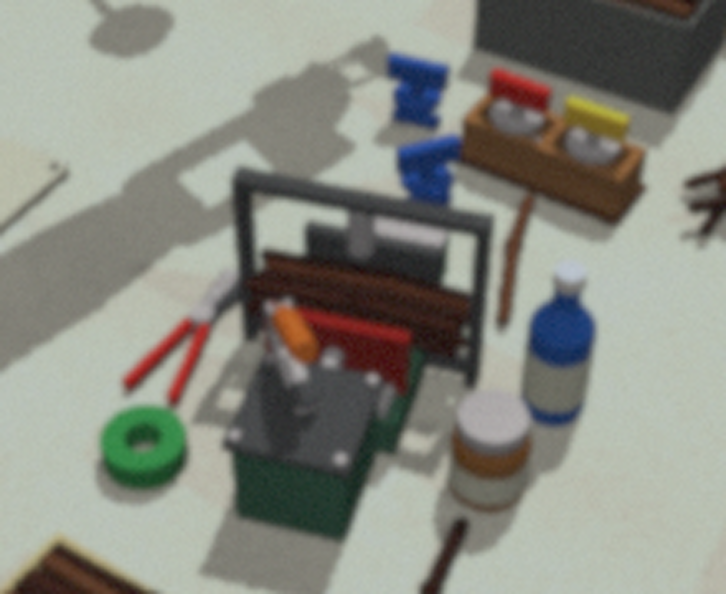

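View pics/t1c.png

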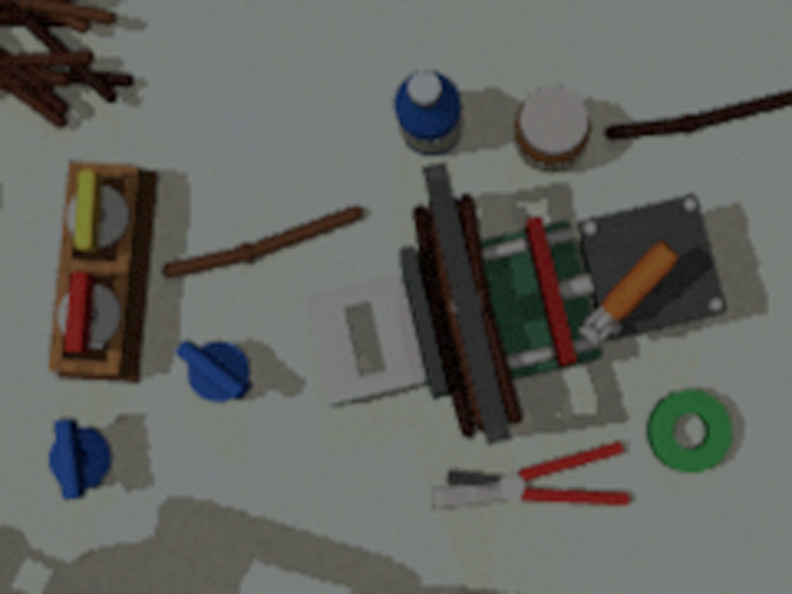

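```bash
cat >> h.py <<'E'
def col(p,name):
    hsv=cv2.cvtColor(cv2.GaussianBlur(p["frame"],(3,3),0),cv2.COLOR_BGR2HSV); h,s,v=[hsv[...,i].astype(int) for i in range(3)]
    return {"red":((h<5)|(h>172))&(s>140)&(v>60),"orange":(h>6)&(h<18)&(s>150)&(v>120),"yellow":(h>22)&(h<35)&(s>120)&(v>80)}[name]
def box(P,z0,z1):  # level min-area rectangle of points
    P=P[(P[:,2]>z0)&(P[:,2]<z1)]
    (cx,cy),(w,h),a=cv2.minAreaRect(P[:,:2].astype(np.float32)); 
    if w<h: w,h,a=h,w,a+90
    return len(P),np.round([cx,cy,w,h,a],1),P[:,2].mean().round(1),np.percentile(P[:,2],[2,50,98]).round(1)
E
python3 - <<'E'
from h import *
for n in("top","scene"):
    p=get_image(n); w=cloud(p)
    near=lambda x,y,d:(abs(w[...,0]-x)<d)&(abs(w[...,1]-y)<d)
    print(n,"red",box(w[col(p,"red")&near(512,360,60)],70,130))
    print("yel",box(w[col(p,"yellow")&near(600,357,60)],70,130))
    g=w[col(p,"orange")&near(540,-115,90)]; c=g.mean(0); u,s,vt=np.linalg.svd(g-c); t=(g-c)@vt[0]
    print("grip",len(g),c.round(1),vt[0].round(3),t.min(),t.max(),g[:,2].min(),g[:,2].max())
    pl=near(510,110,90)&(w[...,2]>54)&(w[...,2]<68); print("plate",box(w[pl],54,68))
    if n=="top":
        print(w[232,281].round(1),[w[232,281+k].round(0).tolist() for k in(-14,-8,8,14)])
        low=near(510,110,90)
        m=(w[...,2]<50)&near(*w[232,281][:2],40); k,l,st,ce=cv2.connectedComponentsWithStats(m.astype(np.uint8)); print(st,ce)
        gb=near(530,-115,90)&(w[...,2]>98)&(w[...,2]<112); print("gearbox",box(w[gb],98,112))
        rk=near(555,345,140)&(w[...,2]>54)&(w[...,2]<64); print("rack",box(w[rk],54,64))
        rj=col(p,"red")&near(530,-10,80); print("jaw",box(w[rj],110,130))
E
```

```text
top red (122, array([509.4, 365.6,  65.6,  16. , 179.5]), np.float64(112.1), array([105.7, 112.4, 117.3]))
yel (109, array([598.2, 368.3,  64.8,  26. ,   1.9]), np.float64(112.7), array([108. , 113.1, 118.9]))<stdin>:7: RuntimeWarning: Mean of empty slice.
  ret = um.true_divide(
Traceback (most recent call last):
ValueError: zero-size array to reduction operation minimum which has no identity
```

```bash
sed -i 's/(h>6)&(h<18)&(s>150)&(v>120)/(h>=5)\&(h<=20)\&(s>130)\&(v>80)/' h.py
python3 - <<'E'
from h import *
for n in("top","scene"):
    p=get_image(n); w=cloud(p)
    near=lambda x,y,d:(abs(w[...,0]-x)<d)&(abs(w[...,1]-y)<d)
    print(n,"red",box(w[col(p,"red")&near(512,360,60)],70,130))
    g=w[col(p,"orange")&near(540,-115,90)&(w[...,2]>130)]
    if len(g)>5:
        c=g.mean(0); u,s,vt=np.linalg.svd(g-c); t=(g-c)@vt[0]
        print("grip",len(g),c.round(1),vt[0].round(3),t.min(),t.max(),g[:,2].min(),g[:,2].max())
    pl=near(510,110,90)&(w[...,2]>54)&(w[...,2]<68); print("plate",box(w[pl],54,68))
    if n=="top":
        print(w[232,281].round(1),[w[232,281+k].round(0).tolist() for k in(-14,-8,8,14)])
        m=(w[...,2]<50)&near(*w[232,281][:2],40); k,l,st,ce=cv2.connectedComponentsWithStats(m.astype(np.uint8)); print(st.tolist(),ce.round(1).tolist())
        gb=near(530,-115,90)&(w[...,2]>98)&(w[...,2]<112); print("gearbox",box(w[gb],98,112))
        rk=near(555,345,140)&(w[...,2]>54)&(w[...,2]<64); print("rack",box(w[rk],54,64))
        rj=col(p,"red")&near(530,-10,80); print("jaw",box(w[rj],110,130))
E
```

```text
top red (123, array([509.4, 365.8,  65.7,  15.4, 178.7]), np.float64(112.4), array([106.3, 112.8, 116.8]))
grip 202 [ 536.5 -111.6  179.6] [-0.685  0.637 -0.353] -35.49836625621032 37.88800190922099 159.076652473173 197.00403803025574
plate (860, array([488.7, 110.6, 115.5, 107.8,  14.1]), np.float64(61.5), array([55.7, 61.6, 66.8]))
[496.9 124.    0.6] [[493.0, 160.0, 62.0], [493.0, 143.0, 63.0], [494.0, 95.0, 64.0], [494.0, 78.0, 64.0]]
[[0, 0, 640, 400, 255832], [275, 221, 12, 23, 167], [294, 222, 1, 1, 1]] [[319.5, 199.5], [280.6, 232.1], [294.0, 222.0]]
gearbox (1112, array([ 551. , -109.7,  152. ,  109.8,  104.5]), np.float64(106.9), array([101.2, 107. , 111.5]))
rack (512, array([525.7, 349.4, 254.9, 148.8,  28. ]), np.float64(60.2), array([55.1, 60.5, 63.8]))
jaw (198, array([533.3, -42.6, 126.3,  12.9,  14.3]), np.float64(121.3), array([113.6, 121.5, 126.7]))
scene red (116, array([512.7, 363.6,  66.3,  18.8, 178.3]), np.float64(101.5), array([ 87.2, 102.3, 111.9]))
grip 130 [ 544.4 -117.9  177.1] [ 0.726 -0.627  0.283] -59.11783720123605 28.983693635546018 150.05561846971068 189.18743486216988
plate (122, array([533.1,  87.4, 177.4,  69.5, 114.9]), np.float64(57.9), array([54.3, 57.4, 65.6]))
```

Call:
servo_tool([
  [[-338,-96,-30],[0,0,-0.38]],
  [[-338,-96,-30],[0,0,-0.38]],
  [[-338,-96,-30],[0,0,-0.38]],
  [[-338,-96,-30],[0,0,-0.38]],
  [[-338,-96,-30],[0,0,-0.38]],
])

```text
t: 2.07
ee_pos: [392.9, 456.0, 240.2]
orientation: [-0.004, 3.141, 0.0]
ft_force: [0.1, 0.3, -0.1]
width: 87.8
grasp_force: 0.0
```

Call:
servo_tool([
  [[-144,-41,0],[0,0,0]],
  [[-144,-41,0],[0,0,0]],
  [[-144,-41,0],[0,0,0]],
  [[-144,-41,0],[0,0,0]],
  [[-144,-41,0],[0,0,0]],
])

```text
t: 2.48
ee_pos: [540.5, 414.2, 239.8]
orientation: [0.006, 3.139, 0.0]
ft_force: [-0.3, 0.0, 0.3]
width: 87.9
grasp_force: 0.0
```

Run:
```python
from h import *
o,r=state(); print(o["ee_pos"].round(1) if hasattr(o["ee_pos"],'round') else o["ee_pos"])
p=get_image("wrist"); w=cloud(p); cv2.imwrite("pics/w1.png",p["frame"]); print(np.array(p["pose"]).round(3).tolist())
for c in("red","yellow"):
    m=col(p,c); v,u=np.nonzero(m); print(c,u.mean(),v.mean(),box(w[m],70,130), box(w[m],106,120))
```

```text
[540.5 414.2 239.8]
[[0.004, 0.961, 0.277, 465.492], [1.0, -0.004, -0.001, 414.707], [-0.0, 0.277, -0.961, 400.773], [0.0, 0.0, 0.0, 1.0]]
red 282.8158415841584 160.35643564356437 (997, array([513.9, 485.2, 248.4,  68.1,  88.1]), np.float64(109.9), array([ 98.7, 110.5, 112.3])) (943, array([510. , 368.6,  68.1,  15.1, 178.1]), np.float64(110.4), array([107.1, 110.6, 112.3]))
yellow 281.51851851851853 250.34656084656083 (373, array([611.5, 365.5,  41. ,  13.4, 178.8]), np.float64(110.5), array([108. , 110.7, 112.1])) (373, array([611.5, 365.5,  41. ,  13.4, 178.8]), np.float64(110.5), array([108. , 110.7, 112.1]))
```

View pics/w1.png

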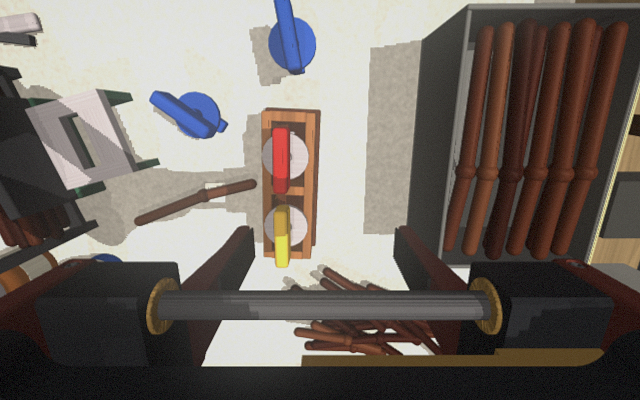

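Run:
```python
from h import *
p=get_image("wrist"); w=cloud(p)
for u,v in((425,60),(455,60),(430,160),(470,20),(500,100)): print((u,v),w[v,u].round(0))
Y=w[col(p,"yellow")]; print("yel x",np.nanpercentile(Y[:,0],[1,99]),np.nanpercentile(Y[:,1],[1,99])); 
m=col(p,"red"); m[:,330:]=0;m[:,:250]=0; Q=w[m]; Q=Q[Q[:,2]>108]; print("red",np.nanpercentile(Q[:,0],[0.5,99.5]),np.nanpercentile(Q[:,1],[.5,99.5]),box(Q,100,120))
g=(w[...,2]>55)&(w[...,2]<64)&(w[...,0]>440)&(w[...,0]<680)&(w[...,1]>310)&(w[...,1]<410); print("rack",box(w[g],55,64))
c=(w[...,2]>65)&(w[...,2]<72)&(w[...,0]>460)&(w[...,0]<555)&(w[...,1]>310)&(w[...,1]<410); print("collar",box(w[c],65,72))
# slot
z=w[...,2]; pl=(z>57)&(z<64)&(w[...,1]<200)&(w[...,1]>40)&(w[...,0]<600); print("plate",box(w[pl],57,64))
v,u=np.nonzero(pl); f=np.zeros(pl.shape,np.uint8); 
cs,h=cv2.findContours(pl.astype(np.uint8),cv2.RETR_CCOMP,cv2.CHAIN_APPROX_NONE)
for k,cc in enumerate(cs):
    if h[0][k][3]>=0 and len(cc)>40: P=np.array([w[b,a] for a,b in cc[:,0]]); print("hole",box(P,55,66))
```

```text
(425, 60) [396. 540.  23.]
(455, 60) [411. 539. 110.]
(430, 160) [512. 540.  71.]
(470, 20) [375. 554.  99.]
(500, 100) [448. 583. 118.]
yel x [590.07546888 632.09413878] [359.21960137 372.46887636]
red [476.23977708 543.17573125] [360.90300233 376.10333905] (871, array([509.8, 368.6,  67.4,  14.4, 177.9]), np.float64(110.7), array([108.6, 110.7, 112.3]))
rack (2833, array([553.8, 367.8, 189.9,  64.2, 177.2]), np.float64(58.9), array([56.7, 58.9, 60.8]))
collar (918, array([509. , 368.5,  54.6,  52.3,  73.4]), np.float64(67.0), array([65.6, 67. , 68.5]))
plate (6251, array([506.5, 115.1, 168.5, 116.5,  11.2]), np.float64(59.3), array([57.4, 59.2, 62.8]))
hole (41, array([539.5,  87. ,  25.9,   6.6,  13.9]), np.float64(58.8), array([57.2, 58.8, 60.8]))
hole (146, array([492.2, 123.3,  65.9,  27.5,  14.2]), np.float64(58.5), array([57.1, 58.5, 60.7]))
```

Call:
servo_tool([
  [[31,-46,0],[0,0,0]],
  [[31,-46,10],[0,0,0]],
  [[31,-46,50],[0,0,0]],
  [[31,-46,90],[0,0,0]],
  [[31,-46,120],[0,0,0]],
], grip=-0.2)

```text
t: 3.0
ee_pos: [502.3, 370.3, 118.3]
orientation: [0.003, -3.141, 0.001]
ft_force: [-0.7, 0.1, 0.1]
width: 57.7
grasp_force: 0.0
```

Call:
servo_tool([
  [[0,0,25],[0,0,0]],
  [[0,0,40],[0,0,0]],
  [[0,0,40],[0,0,0]],
])

```text
t: 3.25
ee_pos: [501.1, 369.5, 76.5]
orientation: [0.003, -3.136, 0.006]
ft_force: [-0.8, 0.3, -0.7]
width: 52.8
grasp_force: 0.0
```

Call:
servo_tool([
  [[0,0,0],[0,0,0]],
  [[0,0,0],[0,0,0]],
  [[0,0,0],[0,0,0]],
  [[0,0,0],[0,0,0]],
  [[0,0,0],[0,0,0]],
], grip=1)

```text
t: 3.67
ee_pos: [505.3, 370.7, 81.2]
orientation: [-0.0, 3.14, 0.002]
ft_force: [-0.2, -0.0, -0.4]
width: 22.7
grasp_force: 0.0
```

Call:
servo_tool([
  [[0,0,0],[0,0,0]],
  [[0,0,0],[0,0,0]],
  [[0,0,0],[0,0,0]],
])

```text
t: 3.92
ee_pos: [505.1, 370.1, 80.8]
orientation: [-0.0, 3.141, 0.0]
ft_force: [-0.8, -3.0, 6.3]
width: 15.5
grasp_force: 29.9
```

Call:
servo_tool([
  [[0,0,-3],[0,0,0]],
  [[9,0,-3],[0,0,0]],
  [[9,-1,-3],[0,0,0]],
  [[9,-1,0],[0,0,0]],
  [[9,-1,0],[0,0,0]],
])

```text
t: 4.33
ee_pos: [495.1, 369.0, 80.6]
orientation: [0.0, -3.141, 0.001]
ft_force: [-5.0, -3.1, 8.0]
width: 15.9
grasp_force: 30.0
```

Call:
servo_tool([
  [[0,0,0],[0,0,0]],
  [[0,0,0],[0,0,0]],
  [[0,0,-20],[0,0,0]],
  [[0,0,-50],[0,0,0.1]],
  [[-5,0,-80],[0,0,0.22]],
], grip=-0.73)

```text
t: 4.75
ee_pos: [499.6, 368.8, 159.6]
orientation: [-0.351, -3.12, 0.003]
ft_force: [0.5, 0.3, -0.6]
width: 45.7
grasp_force: 0.0
```

Call:
servo_tool([
  [[0,0,0],[0,0,0.62]],
  [[0,0,0],[0,0,0.62]],
  [[0,0,0],[0,0,0.62]],
  [[0,0,0],[0,0,0.62]],
  [[0,0,0],[0,0,0.62]],
])

```text
t: 5.17
ee_pos: [501.0, 369.4, 159.9]
orientation: [1.289, 2.864, 0.001]
ft_force: [0.3, 1.1, -0.7]
width: 75.5
grasp_force: 0.0
```

Call:
servo_tool([
  [[0,0,0],[0,0,0.62]],
  [[0,0,0],[0,0,0.62]],
  [[0,0,0],[0,0,0.62]],
  [[0,0,0],[0,0,0.62]],
  [[0,0,0],[0,0,0.62]],
])

```text
t: 5.58
ee_pos: [500.9, 369.4, 159.8]
orientation: [2.102, 2.335, 0.001]
ft_force: [-0.3, -0.3, -0.2]
width: 76.1
grasp_force: 0.0
```

```bash
cat >> h.py <<'E'
def st():
    o,r=state(); M=r.as_matrix(); print("t",round(o["t"],2),"pos",np.round(o["ee_pos"],1),"yaw_y",np.degrees(np.arctan2(M[1,1],M[0,1])).round(1),"z",M[:,2].round(3),"w",round(o["width"],1)); return o,M
E
python3 - <<'E'
from h import *
o,M=st(); p=get_image("wrist"); w=cloud(p)
for c in("red","yellow"):
    m=col(p,c); Q=w[m]; Q=Q[(Q[:,2]>107)&(Q[:,1]<420)&(Q[:,1]>320)]; print(c,np.nanpercentile(Q[:,0],[.5,99.5]),np.nanpercentile(Q[:,1],[.5,99.5]),box(Q,100,120))
E
```

```text
t 5.58 pos [500.9 369.4 159.8] yaw_y 6.0 z [ 0.  0. -1.] w 76.1
red [466.6429391  533.93012723] [362.39343118 377.42686016] (1561, array([500.5, 369.6,  68.8,  16.2, 179.3]), np.float64(110.5), array([107.5, 110.7, 112.1]))
yellow [566.15193519 632.52560126] [358.34387345 372.900437  ] (1295, array([599.5, 365.1,  67.2,  15.2, 178.6]), np.float64(110.8), array([109.3, 110.8, 112.3]))
```

Call:
servo_tool([
  [[0,0,0],[0,0,0.117]],
  [[0,0,25],[0,0,0.117]],
  [[0,0,55],[0,0,0.117]],
  [[0,0,80],[0,0,0.117]],
  [[0,0,80],[0,0,0.117]],
])

```text
t: 6.05
ee_pos: [498.1, 367.3, 75.3]
orientation: [-2.224, -2.217, 0.012]
ft_force: [-1.3, -0.4, -0.5]
width: 75.8
grasp_force: 0.0
```

Call:
servo_tool([
  [[0,0,0],[0,0,0]],
  [[0,0,0],[0,0,0]],
  [[0,0,0],[0,0,0]],
  [[0,0,0],[0,0,0]],
], grip=1)

```text
t: 6.38
ee_pos: [501.4, 369.7, 81.2]
orientation: [2.227, 2.215, 0.003]
ft_force: [-0.0, -0.7, -3.0]
width: 69.9
grasp_force: 30.0
```

Call:
servo_tool([
  [[0,0,-30],[0,0,0]],
  [[0,0,-60],[0,0,0]],
  [[0,0,-90],[0,0,0]],
  [[0,0,-120],[0,0,0]],
  [[0,0,-120],[0,0,0]],
])

```text
t: 6.8
ee_pos: [504.0, 371.5, 207.3]
orientation: [2.226, 2.214, 0.018]
ft_force: [1.3, 1.2, -3.2]
width: 69.8
grasp_force: 30.0
```

Run:
```python
from h import *
o,M=st(); p=get_image("wrist"); cv2.imwrite("pics/w2.png",p["frame"]); w=cloud(p)
m=col(p,"red"); Q=w[m]; Q=Q[(Q[:,2]>180)]; print(box(Q,180,260))
```

```text
t 6.8 pos [504.  371.5 207.3] yaw_y -0.3 z [ 0.01   0.007 -1.   ] w 69.8
(5360, array([504.7, 372.6,  69.9,  17.1, 177.7]), np.float64(233.8), array([216.2, 237.5, 239.6]))
```

View pics/w2.png

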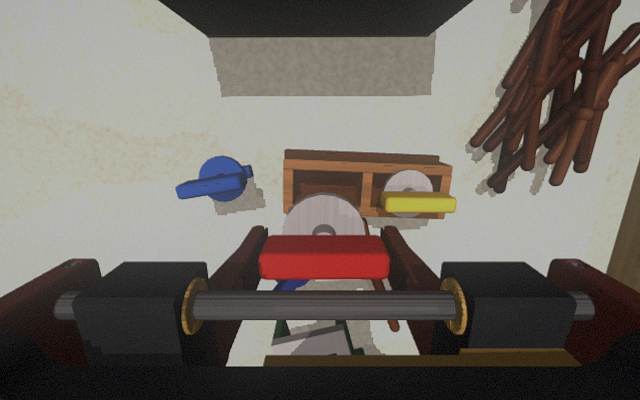

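Call:
servo_tool([
  [[-40,-1,0],[0,0,0]],
  [[-80,-3,0],[0,0,-0.1]],
  [[-120,-4,0],[0,0,-0.2]],
  [[-160,-6,0],[0,0,-0.253]],
  [[-200,-7,0],[0,0,-0.253]],
])

```text
t: 7.27
ee_pos: [490.9, 167.3, 198.4]
orientation: [-1.925, -2.481, 0.003]
ft_force: [0.7, -0.4, -4.5]
width: 69.5
grasp_force: 30.0
```

Call:
servo_tool([
  [[-35,-10,0],[0,0,0]],
  [[-45,-12,0],[0,0,0]],
  [[-45,-12,0],[0,0,0]],
  [[-45,-12,0],[0,0,0]],
])

```text
t: 7.6
ee_pos: [491.6, 122.4, 199.2]
orientation: [-1.933, -2.476, 0.001]
ft_force: [-0.5, 0.8, -3.7]
width: 69.7
grasp_force: 30.0
```

Run:
```python
from h import *
o,M=st(); p=get_image("wrist"); cv2.imwrite("pics/w3.png",p["frame"]); w=cloud(p)
m=col(p,"red"); Q=w[m]; print(box(Q,200,260)); Q=Q[Q[:,2]>230]; print(box(Q,225,260))
p=get_image("top"); cv2.imwrite("pics/t3.png",p["frame"]); w=cloud(p);Q=w[col(p,"red")]; Q=Q[abs(Q[:,1]-123)<60]; print(len(Q)); 
# direction to slot
d=np.array([492.2,123.3,0])-np.array([*o["ee_pos"][:2],0]); print("tool delta", (M.T@d).round(1))
```

```text
t 7.6 pos [491.6 122.4 199.2] yaw_y 14.1 z [-0.001  0.    -1.   ] w 69.7
(5442, array([486. , 121.5,  82.6,  20.3,  11.8]), np.float64(225.7), array([208.4, 229.4, 231.5]))
(2002, array([484.8, 122.1,  80.9,  16.9,  10.5]), np.float64(230.7), array([230. , 230.6, 231.7]))
0
tool delta [ 0.7  0.8 -0. ]
```

Run:
```python
from h import *
p=get_image("top"); T=np.array(p["pose"]);K=np.array(p["K"])
r=T[:3,:3]@np.linalg.inv(K)@[280.6,232.1,1]; s=(58-T[2,3])/r[2]; print((T[:3,3]+s*r).round(1))
p=get_image("wrist"); w=cloud(p); z=w[...,2]
pl=(z>57)&(z<64)&(w[...,1]<250)&(w[...,1]>40)&(w[...,0]<600); print(pl.sum(), box(w[pl],57,64))
```

```text
[493.3 120.6  58. ]
4060 (4060, array([482.6, 161.4, 178.5, 127.6, 104.2]), np.float64(59.1), array([57.6, 59.1, 60.7]))
```

View pics/w3.png

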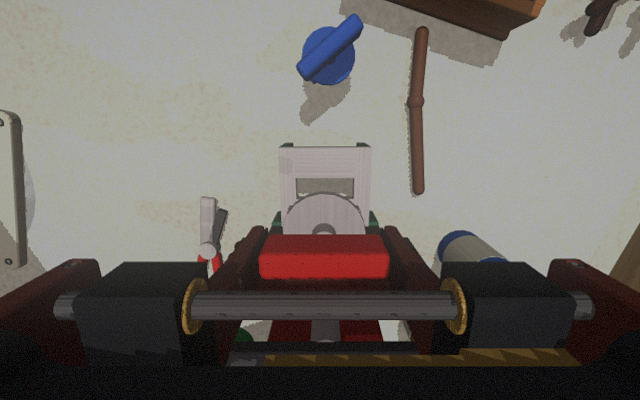

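Run:
```python
from h import *
p=get_image("wrist"); f=cv2.cvtColor(p["frame"],cv2.COLOR_BGR2GRAY); T=np.array(p["pose"]);K=np.array(p["K"])
def at(u,v,z=60):
    r=T[:3,:3]@np.linalg.inv(K)@[u,v,1]; return (T[:3,3]+(z-T[2,3])/r[2]*r)[:2]
print(f[187,272:380].tolist()); print(f[140:205,325].tolist())
a=np.radians(14.2); ex=np.array([np.cos(a),np.sin(a)]); ey=np.array([-np.sin(a),np.cos(a)]); c0=np.array([492.2,123.3])
for u,v in((296,187),(354,187),(281,187),(370,187),(325,178),(325,147)):
    d=at(u,v)-c0; print((u,v),"slot frame",(d@ex).round(1),(d@ey).round(1))
```

```text
[171, 168, 168, 166, 168, 167, 168, 161, 163, 162, 158, 157, 161, 162, 165, 155, 159, 162, 159, 160, 157, 160, 163, 101, 95, 113, 116, 118, 113, 121, 118, 122, 118, 123, 114, 118, 115, 115, 115, 118, 114, 112, 121, 118, 116, 113, 113, 116, 113, 119, 116, 117, 113, 120, 115, 112, 110, 113, 115, 117, 114, 114, 114, 116, 115, 116, 108, 115, 113, 116, 112, 115, 117, 120, 121, 120, 117, 110, 112, 106, 75, 147, 162, 163, 158, 158, 159, 165, 162, 156, 158, 161, 160, 160, 156, 159, 156, 163, 167, 170, 168, 169, 166, 169, 167, 169, 168, 169]
[172, 168, 165, 162, 163, 169, 173, 140, 120, 150, 162, 165, 164, 163, 166, 159, 158, 161, 162, 158, 157, 159, 164, 160, 158, 158, 159, 158, 159, 155, 160, 159, 152, 154, 162, 164, 155, 157, 161, 125, 111, 114, 115, 115, 114, 115, 117, 120, 118, 117, 119, 105, 89, 90, 123, 145, 145, 146, 145, 144, 147, 147, 146, 141, 142]
(296, 187) slot frame -30.3 2.3
(354, 187) slot frame 33.7 2.3
(281, 187) slot frame -46.8 2.2
(370, 187) slot frame 51.3 2.3
(325, 178) slot frame 1.7 12.4
(325, 147) slot frame 1.6 45.9
```

Call:
servo_tool([
  [[0.5,0.8,25],[0,0,0]],
  [[0.5,0.8,50],[0,0,0]],
  [[0.5,0.8,72],[0,0,0]],
  [[0.5,0.8,80],[0,0,0]],
  [[0.5,0.8,80],[0,0,0]],
])

```text
t: 8.27
ee_pos: [491.2, 123.8, 118.1]
orientation: [-1.928, -2.477, 0.005]
ft_force: [-1.3, 0.4, -3.1]
width: 70.2
grasp_force: 30.0
```

Call:
servo_tool([
  [[0,0,6],[0,0,0]],
  [[0,0,12],[0,0,0]],
  [[0,0,16],[0,0,0]],
  [[0,0,16],[0,0,0]],
])

```text
t: 8.6
ee_pos: [492.6, 123.4, 103.8]
orientation: [-1.931, -2.478, 0.0]
ft_force: [-0.5, 0.7, -3.8]
width: 69.8
grasp_force: 30.0
```

Call:
servo_tool([
  [[0,0,8],[0,0,0]],
  [[0,0,15],[0,0,0]],
  [[0,0,20],[0,0,0]],
  [[0,0,21],[0,0,0]],
  [[0,0,21],[0,0,0]],
])

```text
t: 9.02
ee_pos: [492.3, 123.3, 82.3]
orientation: [-1.931, -2.478, 0.001]
ft_force: [-0.2, 0.3, -3.5]
width: 70.0
grasp_force: 30.0
```

Call:
servo_tool([
  [[0,0,1],[0,0,0]],
  [[0,0,1],[0,0,0]],
  [[0,0,1],[0,0,0]],
])

```text
t: 9.27
ee_pos: [492.8, 123.4, 82.1]
orientation: [1.931, 2.478, 0.0]
ft_force: [-0.7, -0.2, -3.7]
width: 69.9
grasp_force: 30.0
```

Call:
servo_tool([
  [[0,0,0],[0,0,-0.12]],
  [[0,0,0],[0,0,-0.24]],
  [[0,0,0],[0,0,-0.36]],
  [[0,0,0],[0,0,-0.47]],
  [[0,0,0],[0,0,-0.524]],
])

```text
t: 9.68
ee_pos: [492.8, 123.4, 82.2]
orientation: [1.215, 2.897, 0.0]
ft_force: [0.2, 0.8, -2.7]
width: 69.8
grasp_force: 30.0
```

Call:
servo_tool([
  [[0,0,0],[0,0,0]],
  [[0,0,0],[0,0,0]],
  [[0,0,-15],[0,0,0]],
  [[0,0,-50],[0,0,0]],
  [[0,0,-60],[0,0,0.1]],
], grip=-0.9)

```text
t: 10.1
ee_pos: [494.5, 123.9, 145.3]
orientation: [1.367, 2.825, 0.004]
ft_force: [1.2, -0.1, 0.7]
width: 83.5
grasp_force: 0.0
```

Call:
servo_tool([
  [[0,0,0],[0,0,0.55]],
  [[0,0,0],[0,0,0.55]],
  [[0,0,0],[0,0,0.55]],
  [[0,0,0],[0,0,0.55]],
  [[0,0,0],[0,0,0.55]],
])

```text
t: 10.52
ee_pos: [493.1, 123.5, 142.5]
orientation: [2.093, 2.342, 0.002]
ft_force: [0.2, 0.5, -0.4]
width: 83.2
grasp_force: 0.0
```

Call:
servo_tool([
  [[0,0,0],[0,0,0.397]],
  [[0,0,0],[0,0,0.397]],
  [[0,0,0],[0,0,0.397]],
  [[0,0,0],[0,0,0.397]],
])

```text
t: 10.85
ee_pos: [493.0, 123.5, 142.4]
orientation: [2.512, 1.886, 0.001]
ft_force: [-0.7, -0.3, 0.7]
width: 83.7
grasp_force: 0.0
```

Run:
```python
from h import *
o,M=st(); p=get_image("wrist"); cv2.imwrite("pics/w4.png",p["frame"]); w=cloud(p)
m=col(p,"red"); Q=w[m]; Q=Q[np.hypot(Q[:,0]-492,Q[:,1]-123)<60]; print(box(Q,106,118))
c=(w[...,2]>64)&(w[...,2]<72)&(np.hypot(w[...,0]-492,w[...,1]-123)<45); print("collar",box(w[c],64,72))
```

```text
t 10.85 pos [493.  123.5 142.4] yaw_y -16.2 z [ 0.001  0.    -1.   ] w 83.7
(1787, array([493.1, 125.1,  67.9,  15.8,  45.2]), np.float64(110.5), array([107.6, 110.7, 112.2]))
collar (1499, array([493.6, 125.9,  55.2,  52. , 151.2]), np.float64(67.0), array([65.6, 67. , 68.4]))
```

View pics/w4.png

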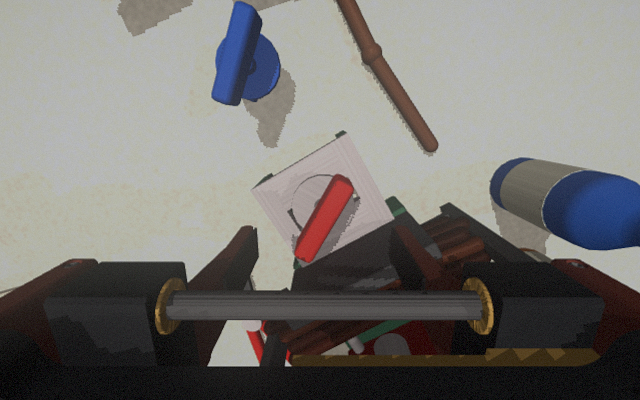

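Call:
servo_tool([
  [[1.5,0,20],[0,0,0]],
  [[1.5,0,45],[0,0,0]],
  [[1.5,0,59],[0,0,0]],
  [[1.5,0,59],[0,0,0]],
  [[1.5,0,59],[0,0,0]],
])

```text
t: 11.32
ee_pos: [492.7, 124.8, 82.7]
orientation: [-2.504, -1.897, 0.002]
ft_force: [-0.0, -0.0, 0.5]
width: 83.1
grasp_force: 0.0
```

Call:
servo_tool([
  [[0,0,0],[0,0,0]],
  [[0,0,0],[0,0,0]],
  [[0,0,0],[0,0,0]],
  [[0,0,0],[0,0,0]],
  [[0,0,0],[0,0,0]],
], grip=1)

```text
t: 11.73
ee_pos: [493.4, 124.9, 83.5]
orientation: [2.505, 1.895, 0.001]
ft_force: [0.0, 0.5, -0.0]
width: 53.5
grasp_force: 0.0
```

Call:
servo_tool([
  [[0,0,0],[0,0,0]],
  [[0,0,0],[0,0,0]],
  [[0,0,0],[0,0,0]],
  [[0,0,0],[0,0,0]],
])

```text
t: 12.07
ee_pos: [493.1, 124.8, 83.0]
orientation: [2.506, 1.895, 0.0]
ft_force: [-1.0, 0.2, 0.3]
width: 26.8
grasp_force: 2.3
```

Call:
servo_tool([
  [[0,0,0],[0,0,0]],
  [[0,0,0],[0,0,0]],
  [[0,0,0],[0,0,0]],
  [[0,0,0],[0,0,0]],
])

```text
t: 12.4
ee_pos: [493.0, 124.8, 82.9]
orientation: [-2.506, -1.895, 0.0]
ft_force: [0.2, -0.3, 0.7]
width: 16.0
grasp_force: 30.0
```

Call:
servo_tool([
  [[0,0,0],[0,0,-0.12]],
  [[0,0,0],[0,0,-0.24]],
  [[0,0,0],[0,0,-0.36]],
  [[0,0,0],[0,0,-0.48]],
  [[0,0,0],[0,0,-0.53]],
])

```text
t: 12.82
ee_pos: [493.0, 124.8, 82.9]
orientation: [-1.915, -2.491, 0.0]
ft_force: [-0.1, -0.2, -0.4]
width: 15.8
grasp_force: 30.0
```

Call:
servo_tool([
  [[0,0,0],[0,0,0]],
  [[0,0,0],[0,0,0]],
  [[0,0,0],[0,0,0]],
])

```text
t: 13.07
ee_pos: [493.0, 124.8, 82.9]
orientation: [1.924, 2.483, -0.0]
ft_force: [0.3, -0.4, -0.0]
width: 15.4
grasp_force: 30.0
```

Call:
servo_tool([
  [[0,0,0],[0,0,0]],
  [[0,0,0],[0,0,0]],
  [[0,0,-20],[0,0,0]],
  [[0,0,-60],[0,0,0]],
  [[0,0,-100],[0,0,0]],
], grip=-0.6)

```text
t: 13.48
ee_pos: [491.7, 124.5, 182.9]
orientation: [-1.921, -2.482, 0.005]
ft_force: [1.5, 0.9, 0.1]
width: 46.0
grasp_force: 0.0
```

Call:
servo_tool([
  [[0,0,-40],[0,0,0]],
  [[0,0,-80],[0,0,0]],
  [[0,0,-120],[0,0,0]],
  [[0,0,-130],[0,0,0]],
  [[0,0,-130],[0,0,0]],
])

```text
t: 13.9
ee_pos: [494.8, 125.3, 316.6]
orientation: [1.92, 2.481, 0.009]
ft_force: [1.0, -0.2, 0.3]
width: 70.2
grasp_force: 0.0
```

Run:
```python
from h import *
o,M=st(); p=get_image("wrist"); w=cloud(p)
m=col(p,"red"); Q=w[m]; Q=Q[np.hypot(Q[:,0]-492,Q[:,1]-123)<60]; print(box(Q,106,118))
c=(w[...,2]>64)&(w[...,2]<72)&(np.hypot(w[...,0]-492,w[...,1]-123)<45); print("collar",box(w[c],64,72))
```

```text
t 13.9 pos [494.8 125.3 316.6] yaw_y 14.5 z [ 0.007  0.002 -1.   ] w 70.2
(528, array([493.4, 123.8,  68.9,  13.7, 104.6]), np.float64(110.7), array([108.6, 110.7, 112.4]))
collar (647, array([493.1, 124.8,  53.5,  51.3,  14.8]), np.float64(66.9), array([65.2, 67. , 68.5]))
```

Call:
servo_tool([
  [[-268,0,0],[0,0,-0.572]],
  [[-268,0,0],[0,0,-0.572]],
  [[-268,0,0],[0,0,-0.572]],
  [[-268,0,0],[0,0,-0.572]],
  [[-268,0,0],[0,0,-0.572]],
])

```text
t: 14.37
ee_pos: [539.5, -58.8, 309.9]
orientation: [-1.145, -2.921, 0.002]
ft_force: [0.1, 1.0, -0.6]
width: 70.3
grasp_force: 0.0
```

Run:
```python
from h import *
o,M=st(); print((M.T@(np.array([560,-135,313])-o["ee_pos"])).round(1))
```

```text
t 14.37 pos [539.5 -58.8 309.9] yaw_y 47.2 z [-0.005  0.001 -1.   ] w 70.3
[-66.8 -42.   -3.3]
```

Call:
servo_tool([
  [[-64,-41,0],[0,0,0]],
  [[-64,-41,0],[0,0,0]],
  [[-64,-41,0],[0,0,0]],
  [[-64,-41,0],[0,0,0]],
])

```text
t: 14.7
ee_pos: [558.2, -132.5, 309.6]
orientation: [-1.158, -2.915, 0.001]
ft_force: [0.6, -0.2, -1.3]
width: 70.4
grasp_force: 0.0
```

Run:
```python
from h import *
o,M=st(); p=get_image("wrist"); w=cloud(p); cv2.imwrite("pics/w5.png",p["frame"])
m=col(p,"orange")&(np.hypot(w[...,0]-536,w[...,1]+112)<80)&(w[...,2]>135); g=w[m]; c=g.mean(0); u,s,vt=np.linalg.svd(g-c,full_matrices=False); t=(g-c)@vt[0]
print(len(g),c.round(1),vt[0].round(3),np.percentile(t,[.5,99.5]).round(1),s.round(0), g[:,2].min(),g[:,2].max())
for q in("crank_hinge","grip_end"):
    for s in finder.silhouettes(q,p)[:2]:
        k=s["mask"]; print(q,s["score"],(np.array(s["rect"])*[640,400,640,400]).round(),np.nanmedian(w[k],0).round(1))
```

```text
t 14.7 pos [ 558.2 -132.5  309.6] yaw_y 46.7 z [-0.005  0.001 -1.   ] w 70.4
2295 [ 535.6 -114.6  263.2] [-0.006 -0.05   0.999] [-103.2  148.9] [5357. 1085.  744.] 155.30332830895208 414.89722283386766
crank_hinge 0.85 [321. 152.  21.  92.] [ 529.7 -105.2  173.5]
grip_end 0.88 [325. 154.  23.  83.] [ 534.2 -109.2  175.3]
grip_end 0.27 [401. 112. 256. 225.] [534.4   7.5 103.4]
```

View pics/w5.png

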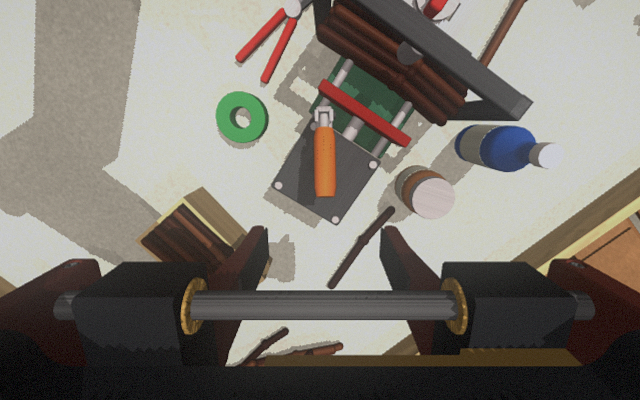

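Run:
```python
from h import *
o,M=st(); p=get_image("wrist"); w=cloud(p)
m=col(p,"orange")&(np.hypot(w[...,0]-536,w[...,1]+112)<80)&(w[...,2]>135)&(w[...,2]<215); g=w[m]; c=g.mean(0); u,s,vt=np.linalg.svd(g-c,full_matrices=False); d=vt[0]*np.sign(vt[0][0]); t=(g-c)@d
print(len(g),c.round(1),d.round(3),np.percentile(t,[.5,99.5]).round(1),s.round(0)); a,b=np.percentile(t,[.5,99.5])
print("tilt",np.arcsin(d[2]),"az",np.degrees(np.arctan2(d[1],d[0])),"ends",(c+a*d).round(1),(c+b*d).round(1))
h=(np.hypot(w[...,0]-505,w[...,1]+82)<25)&(w[...,2]>135)&~col(p,"red"); print("hinge",box(w[h],135,175))
hub=np.array([556.1,-128.7]); print("hub-arm dir", np.degrees(np.arctan2(*(c[:2]-hub)[::-1])))
print("tool", (M.T@(c+a*d-o["ee_pos"])).round(1),(M.T@(c+b*d-o["ee_pos"])).round(1))
```

```text
t 14.85 pos [ 558.5 -130.   311.2] yaw_y 46.9 z [-0.003  0.001 -1.   ] w 70.2
1435 [ 536.5 -110.9  176.6] [ 0.699 -0.631  0.338] [-37.2  35.5] [789. 244. 104.]
tilt 0.3450585175598933 az -42.07003322498856 ends [510.5 -87.4 164. ] [ 561.3 -133.3  188.6]
hinge (621, array([509.2, -87.1,  35.9,  25.4, 137. ]), np.float64(161.0), array([150.7, 161.5, 171.9]))
hub-arm dir 137.74101240589363
tool [ 63.8  -1.5 147.4] [ -4.6  -0.3 122.6]
```

Call:
servo_tool([
  [[22,-1,40],[0,0,0]],
  [[22,-1,80],[0,0,0]],
  [[22,-1,120],[0,0,0]],
  [[22,-1,160],[0,0,0]],
  [[22,-1,160],[0,0,0]],
])

```text
t: 15.32
ee_pos: [537.4, -114.2, 146.1]
orientation: [-1.147, -2.911, 0.003]
ft_force: [-2.1, 0.7, -1.4]
width: 70.0
grasp_force: 0.0
```

Call:
servo_tool([
  [[0,0,0],[0,0,0]],
  [[0,0,0],[0,0,0]],
  [[0,0,0],[0,0,0]],
  [[0,0,0],[0,0,0]],
  [[0,0,0],[0,0,0]],
], grip=1)

```text
t: 15.73
ee_pos: [543.9, -117.1, 155.1]
orientation: [1.153, 2.918, 0.001]
ft_force: [-0.0, -0.2, -0.4]
width: 40.6
grasp_force: 0.0
```

Call:
servo_tool([
  [[0,0,0],[0,0,0]],
  [[0,0,0],[0,0,0]],
  [[0,0,0],[0,0,0]],
  [[0,0,0],[0,0,0]],
])

```text
t: 16.07
ee_pos: [542.9, -117.1, 153.4]
orientation: [1.155, 2.921, -0.0]
ft_force: [-0.1, -0.9, 2.4]
width: 23.3
grasp_force: 29.9
```

Gripped (23–24 mm). Now the arc.

Call:
servo_tool([
  [[3,0,-7],[0,0,0]],
  [[7,0,-13],[0,0,0]],
  [[11,0,-19],[0,0,0]],
  [[16,0,-24],[0,0,0]],
  [[16,0,-24],[0,0,0]],
])

```text
t: 16.48
ee_pos: [529.9, -105.2, 177.5]
orientation: [-1.154, -2.921, 0.0]
ft_force: [-1.2, -1.2, -3.2]
width: 23.2
grasp_force: 30.0
```

Call:
servo_tool([
  [[6,0,-4],[0,0,0]],
  [[12,0,-8],[0,0,0]],
  [[19,0,-11],[0,0,0]],
  [[26,0,-13],[0,0,0]],
  [[26,0,-13],[0,0,0]],
])

```text
t: 16.9
ee_pos: [512.4, -88.1, 191.1]
orientation: [1.153, 2.919, -0.0]
ft_force: [0.6, -4.3, -1.8]
width: 23.4
grasp_force: 30.0
```

Call:
servo_tool([
  [[6,0,-1],[0,0,0]],
  [[12,0,-1],[0,0,0]],
  [[15,0,-1],[0,0,0]],
  [[15,0,-1],[0,0,0]],
])

```text
t: 17.23
ee_pos: [503.8, -78.6, 193.3]
orientation: [1.151, 2.915, 0.001]
ft_force: [3.5, -6.7, 4.5]
width: 23.0
grasp_force: 30.0
```

Call:
servo_tool([
  [[2,0,0],[0,0,0]],
  [[2,0,0],[0,0,0]],
])

```text
t: 17.4
ee_pos: [502.7, -77.5, 193.4]
orientation: [1.151, 2.914, 0.001]
ft_force: [3.6, -6.0, 4.4]
width: 23.3
grasp_force: 30.0
```

Run:
```python
from h import *
o,M=st(); print(np.round(o["ft_force"],1))
for n in("scene",):
    p=get_image(n); w=cloud(p); cv2.imwrite("pics/s6.png",cv2.resize(p["frame"][150:290,230:370],None,fx=4,fy=4,interpolation=2))
    m=col(p,"orange")&(np.hypot(w[...,0]-502,w[...,1]+80)<50)&(w[...,2]>140)&(w[...,2]<260); g=w[m]; c=g.mean(0); u,s,vt=np.linalg.svd(g-c,full_matrices=False)
    print(len(g),c.round(1),vt[0].round(3),s.round(0),g[:,2].min(),g[:,2].max())
```

```text
t 17.4 pos [502.7 -77.5 193.4] yaw_y 46.9 z [ 0.008 -0.003 -1.   ] w 23.3
[ 3.6 -6.   4.4]
159 [515.3 -89.8 211.1] [-0.102  0.003 -0.995] [254.  80.  51.] 171.34160336475145 239.23227950690068
```

View pics/s6.png

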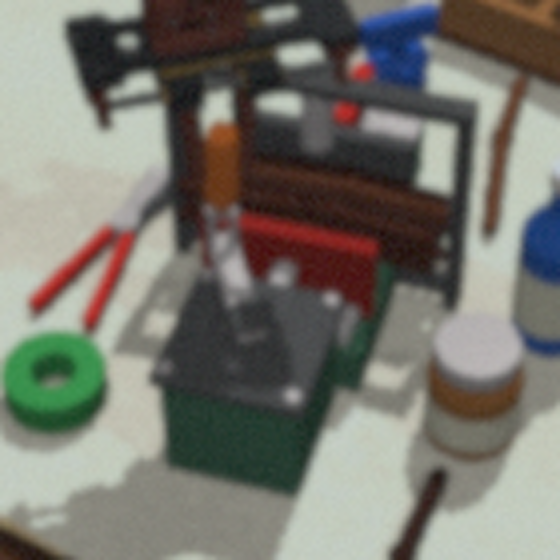

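Call:
servo_tool([
  [[2,0,0],[0,0,0]],
  [[4,0,0],[0,0,0]],
  [[4,0,0],[0,0,0]],
])

```text
t: 17.7
ee_pos: [500.1, -74.8, 193.6]
orientation: [1.151, 2.914, 0.001]
ft_force: [4.4, -6.4, 5.0]
width: 23.2
grasp_force: 30.0
```

Call:
servo_tool([
  [[2,0,0],[0,0,0]],
  [[3,0,0],[0,0,0]],
  [[3,0,0],[0,0,0]],
])

```text
t: 17.95
ee_pos: [497.9, -72.7, 193.6]
orientation: [1.151, 2.914, 0.001]
ft_force: [4.9, -6.1, 5.2]
width: 22.9
grasp_force: 29.9
```

Run:
```python
from h import *
o,M=st()
p=get_image("scene"); w=cloud(p)
m=col(p,"orange")&(np.hypot(w[...,0]-502,w[...,1]+80)<50)&(w[...,2]>140)&(w[...,2]<260); g=w[m]; c=g.mean(0); u,s,vt=np.linalg.svd(g-c,full_matrices=False)
print(len(g),c.round(1),vt[0].round(3),g[:,2].min(),g[:,2].max())
p=get_image("wrist"); w=cloud(p); m=col(p,"orange")&(np.hypot(w[...,0]-502,w[...,1]+80)<50)&(w[...,2]>140)&(w[...,2]<260); g=w[m]; print(len(g)); 
if len(g)>20: print("top",box(g,225,260)); cv2.imwrite("pics/w7.png",p["frame"][150:400,150:490])
```

```text
t 17.95 pos [497.9 -72.7 193.6] yaw_y 46.9 z [ 0.008 -0.003 -1.   ] w 22.9
169 [511.1 -85.9 210.5] [0.03  0.031 0.999] 170.4808040467027 238.6316171947766
2348
top (776, array([505.3, -81.1,  23.1,  20.6, 114.5]), np.float64(232.0), array([225.4, 231.9, 238.7]))
```

View pics/w7.png

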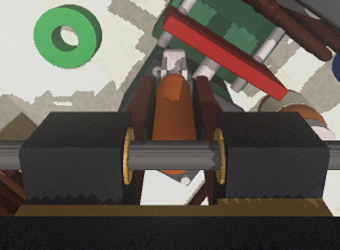

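Call:
servo_tool([
  [[0,0,0],[0,0,0]],
  [[0,0,0],[0,0,0]],
  [[-7,0,0],[0,0,0]],
  [[-7,0,0],[0,0,0]],
], grip=0.1)

```text
t: 18.38
ee_pos: [500.2, -76.6, 191.0]
orientation: [1.155, 2.922, 0.0]
ft_force: [0.3, 0.1, 0.0]
width: 39.4
grasp_force: 0.0
```

Call:
servo_tool([
  [[0,0,0],[0,0,0]],
  [[0,0,0],[0,0,0]],
  [[0,0,0],[0,0,0]],
  [[0,0,0],[0,0,0]],
], grip=1)

```text
t: 18.72
ee_pos: [499.6, -76.3, 190.8]
orientation: [-1.155, -2.921, -0.0]
ft_force: [1.3, 0.4, -2.3]
width: 23.2
grasp_force: 30.0
```

Run:
```python
from h import *
o,M=st(); print(np.round(o["ft_force"],1))
p=get_image("scene"); w=cloud(p)
m=col(p,"orange")&(np.hypot(w[...,0]-502,w[...,1]+80)<50)&(w[...,2]>140)&(w[...,2]<260); g=w[m]; c=g.mean(0); u,s,vt=np.linalg.svd(g-c,full_matrices=False)
print(len(g),c.round(1),vt[0].round(3))
hub=np.array([556.8,-129.2,o["ee_pos"][2]]); r=M.T@(o["ee_pos"]-hub); a0=np.arctan2(r[1],r[0]); print(r.round(1),a0)
R_=75.5; P=lambda a:R_*np.array([np.cos(a),np.sin(a)]); q=r[:2]
for k in range(10):
    print(k+1,[(P(a0+k+.2*j)-(q if k==0 else P(a0+k))).round(1).tolist() for j in range(1,6)])
```

```text
t 18.72 pos [499.6 -76.3 190.8] yaw_y 46.9 z [-0.  0. -1.] w 23.2
[ 1.3  0.4 -2.3]
171 [510.9 -87.  210.7] [-0.019 -0.025 -0.999]
[77.9 -0.5  0. ] -0.006699485380043338
1 [[-3.8, 15.0], [-8.2, 29.5], [-15.3, 42.7], [-25.0, 54.3], [-36.7, 63.8]]
2 [[-13.4, 6.9], [-27.9, 11.1], [-42.9, 12.2], [-57.9, 10.4], [-72.2, 5.6]]
3 [[-13.1, -7.5], [-24.4, -17.5], [-33.5, -29.5], [-40.0, -43.1], [-43.7, -57.7]]
4 [[-0.7, -15.1], [1.6, -30.0], [6.7, -44.1], [14.6, -56.9], [24.9, -68.0]]
5 [[12.3, -8.7], [26.0, -14.9], [40.8, -18.2], [55.8, -18.4], [70.7, -15.7]]
6 [[14.0, 5.6], [26.6, 13.9], [37.3, 24.5], [45.7, 37.0], [51.4, 51.0]]
7 [[2.8, 14.8], [2.7, 29.9], [-0.5, 44.6], [-6.5, 58.4], [-15.1, 70.8]]
8 [[-10.9, 10.4], [-23.7, 18.4], [-37.8, 23.7], [-52.7, 26.1], [-67.7, 25.5]]
9 [[-14.6, -3.6], [-28.3, -10.0], [-40.4, -19.0], [-50.5, -30.2], [-58.1, -43.2]]
10 [[-4.9, -14.3], [-6.9, -29.2], [-5.9, -44.2], [-1.9, -58.8], [5.0, -72.2]]
```

Call:
servo_tool([
  [[-1.4,14.9,0],[0,0,0]],
  [[-5.6,29.3,0],[0,0,0]],
  [[-12.7,42.5,0],[0,0,0]],
  [[-22.2,54.0,0],[0,0,0]],
  [[-33.8,63.4,0],[0,0,0]],
])

```text
t: 19.18
ee_pos: [567.8, -52.5, 190.8]
orientation: [-1.154, -2.921, 0.001]
ft_force: [-4.0, -1.9, 1.9]
width: 23.4
grasp_force: 30.0
```

Call:
servo_tool([
  [[-13.3,6.9,0],[0,0,0]],
  [[-27.7,11.0,0],[0,0,0]],
  [[-42.6,12.1,0],[0,0,0]],
  [[-57.5,10.3,0],[0,0,0]],
  [[-71.7,5.6,0],[0,0,0]],
])

```text
t: 19.6
ee_pos: [622.6, -98.5, 190.7]
orientation: [-1.152, -2.918, 0.004]
ft_force: [-11.7, -1.1, 7.4]
width: 23.4
grasp_force: 30.0
```

```bash
cat > chk.py <<'E'
from h import *
o,M=st(); print(np.round(o["ft_force"],1), "tool-frame F",(M.T@np.array(o["ft_force"])).round(1),"r",(M.T@(np.array(o["ee_pos"])-[556.8,-129.2,190.8])).round(1))
p=get_image("scene"); w=cloud(p); e=o["ee_pos"]
m=col(p,"orange")&(np.hypot(w[...,0]-e[0],w[...,1]-e[1])<45)&(w[...,2]>140)&(w[...,2]<260); g=w[m]; c=g.mean(0); u,s,vt=np.linalg.svd(g-c,full_matrices=False)
print(len(g),c.round(1),"TCP-c",(e-c).round(1),(vt[0]*np.sign(vt[0][2])).round(3))
E
python3 chk.py
```

```text
t 19.6 pos [622.6 -98.5 190.7] yaw_y 46.9 z [-0.005 -0.001 -1.   ] w 23.4
[-11.7  -1.1   7.4] tool-frame F [ 7.8 -8.9 -7.3] r [-27.1  67.3  -0.3]
203 [ 631.5 -108.4  211.5] TCP-c [ -8.9   9.9 -20.8] [-0.047  0.073  0.996]
```

Call:
servo_tool([
  [[-12.6,-7.9,0],[0,0,0]],
  [[-23.2,-18.4,0],[0,0,0]],
  [[-31.9,-30.7,0],[0,0,0]],
  [[-38.3,-44.2,0],[0,0,0]],
  [[-42.0,-58.7,0],[0,0,0]],
])

```text
t: 20.07
ee_pos: [613.5, -168.9, 190.7]
orientation: [-1.154, -2.918, -0.002]
ft_force: [-6.0, 8.4, 4.2]
width: 23.3
grasp_force: 30.0
```

Call:
servo_tool([
  [[-0.7,-15.0,0],[0,0,0]],
  [[1.6,-29.8,0],[0,0,0]],
  [[6.7,-43.8,0],[0,0,0]],
  [[14.5,-56.5,0],[0,0,0]],
  [[24.7,-67.5,0],[0,0,0]],
])

```text
t: 20.48
ee_pos: [550.4, -200.7, 190.8]
orientation: [1.156, 2.921, 0.005]
ft_force: [3.8, 9.1, -1.0]
width: 23.4
grasp_force: 30.0
```

```bash
python3 chk.py
```

```text
t 20.48 pos [ 550.4 -200.7  190.8] yaw_y 46.8 z [ 0.001  0.003 -1.   ] w 23.4
[ 3.8  9.1 -1. ] tool-frame F [3.4 9.2 1. ] r [-44.3 -56.5  -0.2]
196 [ 561.2 -209.8  213.2] TCP-c [-10.8   9.1 -22.4] [-0.061  0.082  0.995]
```

Call:
servo_tool([
  [[12.2,-8.6,0],[0,0,0]],
  [[25.8,-14.8,0],[0,0,0]],
  [[40.5,-18.1,0],[0,0,0]],
  [[55.4,-18.3,0],[0,0,0]],
  [[70.2,-15.6,0],[0,0,0]],
])

```text
t: 20.95
ee_pos: [488.3, -165.7, 190.9]
orientation: [1.154, 2.92, -0.001]
ft_force: [2.0, -2.1, -4.3]
width: 23.3
grasp_force: 30.0
```

Call:
servo_tool([
  [[13.9,5.6,0],[0,0,0]],
  [[26.4,13.8,0],[0,0,0]],
  [[37.1,24.3,0],[0,0,0]],
  [[45.4,36.8,0],[0,0,0]],
  [[51.1,50.7,0],[0,0,0]],
])

```text
t: 21.37
ee_pos: [484.1, -92.5, 190.8]
orientation: [-1.154, -2.919, 0.002]
ft_force: [-1.8, -1.9, 1.8]
width: 23.2
grasp_force: 30.0
```

```bash
python3 chk.py
```

```text
t 21.37 pos [484.1 -92.5 190.8] yaw_y 46.9 z [-0.003 -0.    -1.   ] w 23.2
[-1.8 -1.9  1.8] tool-frame F [ 0.1 -2.6 -1.8] r [ 78.2 -22.9   0.2]
184 [ 494.3 -103.2  211.1] TCP-c [-10.2  10.8 -20.3] [-0.044  0.065  0.997]
```

Call:
servo_tool([
  [[2.8,14.7,0],[0,0,0]],
  [[2.7,29.7,0],[0,0,0]],
  [[-0.5,44.3,0],[0,0,0]],
  [[-6.4,58.0,0],[0,0,0]],
  [[-15.0,70.3,0],[0,0,0]],
])

```text
t: 21.83
ee_pos: [543.9, -50.7, 190.8]
orientation: [-1.153, -2.919, -0.001]
ft_force: [-3.8, 0.7, 2.4]
width: 23.4
grasp_force: 30.0
```

Call:
servo_tool([
  [[-10.8,10.3,0],[0,0,0]],
  [[-23.5,18.3,0],[0,0,0]],
  [[-37.5,23.5,0],[0,0,0]],
  [[-52.4,25.9,0],[0,0,0]],
  [[-67.3,25.3,0],[0,0,0]],
])

```text
t: 22.25
ee_pos: [611.2, -79.3, 190.8]
orientation: [-1.153, -2.92, -0.001]
ft_force: [-11.7, 13.3, 5.5]
width: 23.4
grasp_force: 30.0
```

Call:
servo_tool([
  [[-14.5,-3.6,0],[0,0,0]],
  [[-28.1,-9.9,0],[0,0,0]],
  [[-40.1,-18.9,0],[0,0,0]],
  [[-50.2,-30.0,0],[0,0,0]],
])

```text
t: 22.58
ee_pos: [627.9, -136.4, 190.8]
orientation: [1.153, 2.922, 0.0]
ft_force: [0.3, -0.4, 0.2]
width: 2.4
grasp_force: 0.0
```

```bash
python3 chk.py
```

```text
t 22.58 pos [ 627.9 -136.4  190.8] yaw_y 47.0 z [ 0.  0. -1.] w 2.4
[ 0.3 -0.4  0.2] tool-frame F [-0.5 -0.1 -0.2] r [-56.9  43.3   0. ]chk.py:4: RuntimeWarning: Mean of empty slice.
  m=col(p,"orange")&(np.hypot(w[...,0]-e[0],w[...,1]-e[1])<45)&(w[...,2]>140)&(w[...,2]<260); g=w[m]; c=g.mean(0); u,s,vt=np.linalg.svd(g-c,full_matrices=False)
  ret = um.true_divide(
Traceback (most recent call last):
  File "chk.py", line 5, in <module>
    print(len(g),c.round(1),"TCP-c",(e-c).round(1),(vt[0]*np.sign(vt[0][2])).round(3))
                                                    ~~^^^
IndexError: index 0 is out of bounds for axis 0 with size 0
```

Call:
servo_tool([
  [[0,0,-40],[0,0,0]],
  [[0,0,-80],[0,0,0]],
  [[-40,0,-110],[0,0,0]],
  [[-60,0,-110],[0,0,0]],
  [[-60,0,-110],[0,0,0]],
])

```text
t: 23.05
ee_pos: [674.4, -180.9, 304.4]
orientation: [1.155, 2.913, -0.0]
ft_force: [-0.5, 0.2, -1.0]
width: 0.4
grasp_force: 0.0
```

```bash
cat > grip.py <<'E'
from h import *
o,M=st()
for n in("wrist","scene","top"):
    p=get_image(n); w=cloud(p); cv2.imwrite(f"pics/g_{n}.png",p["frame"])
    m=col(p,"orange")&(np.hypot(w[...,0]-557,w[...,1]+129)<170)&(w[...,2]>135)&(w[...,2]<255); m=cv2.morphologyEx(m.astype(np.uint8),cv2.MORPH_OPEN,np.ones((2,2)))>0; g=w[m]
    if len(g)<8: print(n,len(g)); continue
    c=np.median(g,0); g=g[np.hypot(*(g-c)[:,:2].T)<50]; c=g.mean(0); u,s,vt=np.linalg.svd(g-c,full_matrices=False)
    t=g[g[:,2]>g[:,2].max()-8]; print(n,len(g),c.round(1),(vt[0]*np.sign(vt[0][2])).round(3),g[:,2].min().round(),g[:,2].max().round(),"top",t.mean(0).round(1),"az",np.degrees(np.arctan2(t.mean(0)[1]+129.2,t.mean(0)[0]-556.8)).round(1))
    rj=w[col(p,"red")&(w[...,2]>110)&(w[...,2]<128)&(abs(w[...,0]-530)<90)&(abs(w[...,1]+20)<60)]
    if len(rj)>30: print("jaw",box(rj,110,128), "press y of jaw pts", np.percentile((rj[:,:2]-[492.3,123.4])@[-.245,.969]+145,[2,50,98]).round(1))
E
python3 grip.py
```

```text
t 23.05 pos [ 674.4 -180.9  304.4] yaw_y 46.7 z [ 0.007 -0.003 -1.   ] w 0.4grip.py:7: RuntimeWarning: Mean of empty slice.
  c=np.median(g,0); g=g[np.hypot(*(g-c)[:,:2].T)<50]; c=g.mean(0); u,s,vt=np.linalg.svd(g-c,full_matrices=False)
  ret = um.true_divide(
Traceback (most recent call last):
  File "grip.py", line 8, in <module>
    t=g[g[:,2]>g[:,2].max()-8]; print(n,len(g),c.round(1),(vt[0]*np.sign(vt[0][2])).round(3),g[:,2].min().round(),g[:,2].max().round(),"top",t.mean(0).round(1),"az",np.degrees(np.arctan2(t.mean(0)[1]+129.2,t.mean(0)[0]-556.8)).round(1))
               ~~~~~~~~~~^^
ValueError: zero-size array to reduction operation maximum which has no identity
```

```bash
sed -i 's/<170)/<115)/; s/; g=w\[m\]$/; k,l,s_,_=cv2.connectedComponentsWithStats(m.astype(np.uint8)); m=(l==1+np.argmax(s_[1:,4])) if k>1 else m; g=w[m]/; s/g=g\[np.hypot(\*(g-c)\[:,:2\].T)<50\]; //' grip.py; python3 grip.py
```

```text
t 23.1 pos [ 672.1 -179.3  302. ] yaw_y 46.7 z [ 0.003 -0.001 -1.   ] w 0.4Traceback (most recent call last):
  File "grip.py", line 7, in <module>
    c=np.median(g,0); c=g.mean(0); u,s,vt=np.linalg.svd(g-c,full_matrices=False)
                                          ~~~~~~~~~~~~~^^^^^^^^^^^^^^^^^^^^^^^^^
    u, s, vh = gufunc(a, signature=signature)
               ~~~~~~^^^^^^^^^^^^^^^^^^^^^^^^
    raise LinAlgError("SVD did not converge")
numpy.linalg.LinAlgError: SVD did not converge
```

View pics/g_wrist.png

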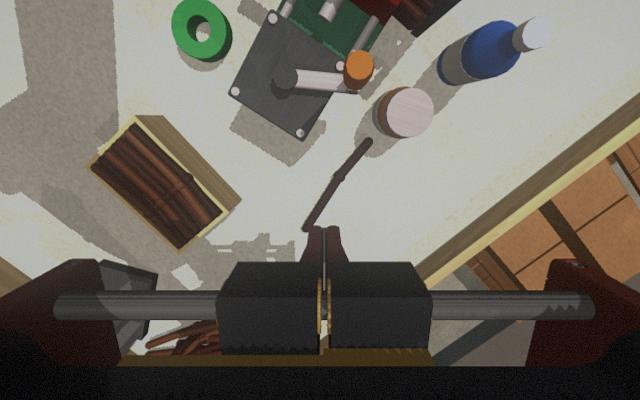

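```bash
sed -i 's/else m; g=w\[m\]/else m; g=w[m]; g=g[(g[:,2]>135)\&(g[:,2]<255)]/' grip.py; python3 grip.py
```

```text
t 23.15 pos [ 670.6 -178.1  300.5] yaw_y 46.8 z [-0.001  0.    -1.   ] w 0.7
wrist 701 [609.9 -83.9 238.2] [-0.593 -0.805  0.011] 218.0 241.0 top [609.6 -83.9 238.6] az 40.7
jaw (92, array([582.6,   7.5,  16.9,   7.7,  46.2]), np.float64(118.8), array([116.8, 118.9, 120.5])) press y of jaw pts [ 8.4 11.1 17.3]
scene 54 [613.3 -90.4 191.7] [-0.144 -0.1    0.984] 146.0 235.0 top [608.1 -91.9 232.5] az 36.0
jaw (110, array([504.7,  -9.1,  86.2,  17.8,  14.4]), np.float64(115.7), array([111.1, 116.2, 120.4])) press y of jaw pts [ 5.8 11.5 21.9]
top 44 [604.9 -84.8 239.3] [ 0.598 -0.475  0.646] 224.0 246.0 top [606.4 -84.9 241.7] az 41.8
jaw (146, array([523.7,  -3. , 123.9,  10.4,  13.9]), np.float64(121.7), array([117.2, 121.7, 126.1])) press y of jaw pts [ 9.9 14.9 19.7]
```

Call:
servo_tool([
  [[109,28,0],[0,0,-0.96]],
  [[109,28,0],[0,0,-0.96]],
  [[109,28,0],[0,0,-0.96]],
  [[109,28,0],[0,0,-0.96]],
  [[109,28,0],[0,0,-0.96]],
], grip=-0.4)

```text
t: 23.72
ee_pos: [608.6, -80.1, 300.6]
orientation: [-0.187, -3.134, -0.001]
ft_force: [-0.1, -0.9, -0.3]
width: 30.5
grasp_force: 0.0
```

Call:
servo_tool([
  [[0,0,0],[0,0,-0.335]],
  [[0,0,0],[0,0,-0.335]],
  [[0,0,0],[0,0,-0.335]],
  [[0,0,0],[0,0,-0.335]],
])

```text
t: 24.05
ee_pos: [609.5, -81.7, 300.3]
orientation: [0.33, -3.123, -0.001]
ft_force: [0.1, -0.7, -1.0]
width: 57.0
grasp_force: 0.0
```

```bash
python3 - <<'E'
from h import *
o,M=st(); print((M.T@(np.array([610.5,-83.5,191])-o["ee_pos"])).round(1))
E
python3 grip.py | head -2
```

```text
t 24.05 pos [609.5 -81.7 300.3] yaw_y 102.1 z [-0.002  0.    -1.   ] w 57.0
[ -0.8  -2.  109.3]
t 24.05 pos [609.5 -81.7 300.3] yaw_y 102.1 z [-0.002  0.    -1.   ] w 57.0
wrist 560 [606.2 -81.4 233.8] [ 0.26  -0.217  0.941] 182.0 241.0 top [607.8 -82.6 238.5] az 42.4
```

Call:
servo_tool([
  [[-1,-2,30],[0,0,0]],
  [[-1,-2,70],[0,0,0]],
  [[-1,-2,100],[0,0,0]],
  [[-1,-2,109],[0,0,0]],
  [[-1,-2,109],[0,0,0]],
])

```text
t: 24.62
ee_pos: [610.0, -83.8, 189.3]
orientation: [0.322, -3.12, -0.002]
ft_force: [-0.8, -0.5, 1.3]
width: 62.0
grasp_force: 0.0
```

Call:
servo_tool([
  [[0,0,0],[0,0,0]],
  [[0,0,0],[0,0,0]],
  [[0,0,0],[0,0,0]],
  [[0,0,0],[0,0,0]],
  [[0,0,0],[0,0,0]],
], grip=1)

```text
t: 25.03
ee_pos: [612.6, -84.3, 193.3]
orientation: [-0.324, 3.123, -0.001]
ft_force: [-0.2, 0.1, -0.6]
width: 31.8
grasp_force: 0.0
```

Call:
servo_tool([
  [[0,0,0],[0,0,0]],
  [[0,0,0],[0,0,0]],
])

```text
t: 25.2
ee_pos: [612.6, -83.8, 192.9]
orientation: [-0.324, 3.123, 0.001]
ft_force: [0.2, 1.6, 4.5]
width: 23.5
grasp_force: 29.9
```

Call:
servo_tool([
  [[-5.9,-13.7,0],[0,0,0]],
  [[-8.9,-28.3,0],[0,0,0]],
  [[-9.0,-43.4,0],[0,0,0]],
  [[-6.1,-58.0,0],[0,0,0]],
  [[-6.1,-58.0,0],[0,0,0]],
])

```text
t: 25.62
ee_pos: [630.0, -142.7, 191.8]
orientation: [-0.322, 3.125, -0.002]
ft_force: [-0.4, 0.5, 0.2]
width: 0.3
grasp_force: 0.0
```

Call:
servo_tool([
  [[3,-7,0],[0,0,0]],
  [[5.7,-14,0],[0,0,0]],
  [[5.7,-14,0],[0,0,0]],
])

```text
t: 25.87
ee_pos: [626.6, -156.0, 191.8]
orientation: [0.323, -3.125, 0.001]
ft_force: [0.3, -0.9, -0.1]
width: 0.7
grasp_force: 0.0
```

```bash
python3 grip.py
```

```text
t 25.87 pos [ 626.6 -156.   191.8] yaw_y 101.8 z [-0. -0. -1.] w 0.7
wrist 1864 [ 583.4 -108.5  224.4] [-0.656 -0.251  0.712] 177.0 233.0 top [ 582.  -108.4  228. ] az 39.6
jaw (3728, array([524.1,  -3.4, 129.3,  15.7,  14.4]), np.float64(117.7), array([110.7, 118.5, 120.2])) press y of jaw pts [ 7.3 11.8 20.8]
scene 0
top 5
```

Call:
servo_tool([
  [[0,0,-40],[0,0,0]],
  [[0,0,-80],[0,0,0.12]],
  [[0,0,-115],[0,0,0.24]],
  [[38,17,-115],[0,0,0.36]],
  [[76,34,-115],[0,0,0.48]],
])

```text
t: 26.43
ee_pos: [547.7, -136.9, 309.7]
orientation: [0.434, 3.105, -0.001]
ft_force: [-0.5, -0.2, -0.4]
width: 0.3
grasp_force: 0.0
```

Call:
servo_tool([
  [[0,0,0],[0,0,0.602]],
  [[0,0,0],[0,0,0.602]],
  [[0,0,0],[0,0,0.602]],
  [[0,0,0],[0,0,0.602]],
  [[0,0,0],[0,0,0.602]],
])

```text
t: 26.85
ee_pos: [545.7, -136.4, 307.2]
orientation: [1.339, 2.842, 0.0]
ft_force: [0.6, 0.2, -0.2]
width: 0.4
grasp_force: 0.0
```

Call:
servo_tool([
  [[0,0,0],[0,0,0]],
])

```text
t: 26.93
ee_pos: [545.7, -136.4, 307.1]
orientation: [1.335, 2.844, 0.0]
ft_force: [0.7, -0.1, -0.6]
width: 0.5
grasp_force: 0.0
```

```bash
python3 grip.py
python3 - <<'E'
from h import *
o,M=st(); print((M.T@(np.array([545.3,-138.8,205])-o["ee_pos"])).round(1), o["qpos"][5])
E
```

```text
t 26.93 pos [ 545.7 -136.4  307.1] yaw_y 39.7 z [ 0.  0. -1.] w 0.5
wrist 879 [587.2 -98.6 214.8] [-0.416 -0.449  0.791] 153.0 233.0 top [ 581.4 -106.5  227.9] az 42.7
jaw (1443, array([524.1,  -2.4, 128.7,  14.4,  14.4]), np.float64(118.8), array([116.6, 118.8, 120.5])) press y of jaw pts [ 8.4 14.9 21.8]
scene 198 [ 599.5 -102.6  200. ] [-0.405 -0.307  0.861] 155.0 232.0 top [ 587.1 -108.8  227.2] az 33.9
jaw (156, array([526.1,  -3.9, 130.7,  18.4,  14.5]), np.float64(116.1), array([110.7, 116.1, 120.6])) press y of jaw pts [ 6.3 12.2 22.2]
top 69 [590.  -94.2 211.6] [-0.443 -0.352  0.824] 178.0 233.0 top [ 580.9 -102.1  229.5] az 48.3
jaw (143, array([523.5,  -3.1, 123.5,  10.5,  14. ]), np.float64(121.7), array([116.1, 121.8, 126.6])) press y of jaw pts [ 9.9 14.8 19.7]
t 27.08 pos [ 545.8 -136.6  307. ] yaw_y 40.1 z [-0. -0. -1.] w 0.4
[ -1.4  -1.7 102. ] -0.9660166834657161
```

Call:
servo_tool([
  [[-1,-2,40],[0,0,0]],
  [[-1,-2,80],[0,0,0]],
  [[-1,-2,102],[0,0,0]],
  [[-1,-2,102],[0,0,0]],
])

```text
t: 27.42
ee_pos: [541.6, -138.0, 200.1]
orientation: [-1.324, -2.839, 0.002]
ft_force: [-1.2, -0.1, -0.4]
width: 0.7
grasp_force: 0.0
```

Call:
servo_tool([
  [[0,12,0],[0,0,0]],
  [[0,24,0],[0,0,0]],
  [[0,36,0],[0,0,0]],
  [[0,46,0],[0,0,0]],
  [[0,54,0],[0,0,0]],
])

```text
t: 27.83
ee_pos: [588.4, -103.5, 206.6]
orientation: [1.328, 2.844, 0.001]
ft_force: [-1.4, -1.7, 2.8]
width: 0.3
grasp_force: 1.4
```

Call:
servo_tool([
  [[0,4,0],[0,0,0]],
  [[0,7,0],[0,0,0]],
  [[0,10,0],[0,0,0]],
  [[0,10,0],[0,0,0]],
])

```text
t: 28.17
ee_pos: [594.3, -97.6, 204.9]
orientation: [1.33, 2.846, 0.0]
ft_force: [-1.0, -0.5, -0.0]
width: 0.6
grasp_force: 0.2
```

```bash
python3 grip.py
```

```text
t 28.17 pos [594.3 -97.6 204.9] yaw_y 39.9 z [ 0.  0. -1.] w 0.6
wrist 1688 [604.4 -75.9 219.4] [-0.005 -0.069  0.998] 176.0 240.0 top [605.  -77.2 237.1] az 47.2
jaw (3042, array([524.1,  -2.5, 129.4,  14.3,  14.2]), np.float64(118.8), array([116.5, 118.9, 120.5])) press y of jaw pts [ 8.3 15.  21.8]
scene 186 [617.6 -87.7 207.2] [-0.057  0.015  0.998] 165.0 240.0 top [614.6 -85.5 236.9] az 37.1
jaw (119, array([525.8,  -1.4, 130. ,  18.5,  13.4]), np.float64(115.8), array([110.6, 116.1, 120.2])) press y of jaw pts [ 7.1 12.4 23. ]
top 0
```

Call:
servo_tool([
  [[0,2,0],[0,0,0]],
  [[0,4,0],[0,0,0]],
  [[0,4,0],[0,0,0]],
])

```text
t: 28.57
ee_pos: [597.2, -95.4, 205.0]
orientation: [-1.331, -2.846, 0.0]
ft_force: [-1.6, -0.9, 1.3]
width: 0.5
grasp_force: 0.9
```

Call:
servo_tool([
  [[0,2,0],[0,0,0]],
  [[0,3,0],[0,0,0]],
  [[0,3,0],[0,0,0]],
])

```text
t: 28.82
ee_pos: [598.6, -94.1, 205.0]
orientation: [-1.33, -2.845, 0.003]
ft_force: [-5.2, -4.6, 4.8]
width: 0.7
grasp_force: 3.6
```

Call:
servo_tool([
  [[0,-15,0],[0,0,0]],
  [[0,-35,0],[0,0,0]],
  [[0,-50,-10],[0,0,0]],
  [[0,-60,-50],[0,0,0]],
  [[0,-80,-90],[0,0,0]],
])

```text
t: 29.23
ee_pos: [537.7, -143.7, 291.7]
orientation: [-1.329, -2.843, -0.001]
ft_force: [0.5, -0.4, 0.2]
width: 0.3
grasp_force: 0.0
```

Call:
servo_tool([
  [[0,-40,-40],[0,0,0]],
  [[0,-60,-60],[0,0,0]],
  [[0,-60,-60],[0,0,0]],
  [[0,-60,-60],[0,0,0]],
  [[0,-60,-60],[0,0,0]],
])

```text
t: 29.65
ee_pos: [492.6, -182.3, 351.7]
orientation: [1.332, 2.845, 0.001]
ft_force: [0.3, 0.4, -0.1]
width: 0.5
grasp_force: 0.0
```

```bash
python3 grip.py
python3 - <<'E'
from h import *
for n in("top","scene"):
    p=get_image(n); w=cloud(p); Q=w[col(p,"red")]; Q=Q[np.hypot(Q[:,0]-492,Q[:,1]-123)<60]; print(n,len(Q)); print(box(Q,88,120) if len(Q)>8 else "")
    for q in("bottle","jar","reel","shears","cutting_a","pin"):
        s=finder.silhouettes(q,p)[:1]
        if s: print(q,np.nanmedian(w[s[0]["mask"]],0).round())
print(np.round(ctrl.get_obs()["ft_force"],1))
E
```

```text
t 29.65 pos [ 492.6 -182.3  351.7] yaw_y 39.8 z [ 0.  0. -1.] w 0.5
wrist 485 [608.7 -79.  229.1] [ 0.254 -0.081  0.964] 181.0 241.0 top [611.9 -79.9 238.5] az 41.8
jaw (1118, array([524.1,  -2.5, 129.5,  14.6,  14.1]), np.float64(118.7), array([116.6, 118.7, 120.5])) press y of jaw pts [ 8.5 14.9 21.7]
scene 178 [620.  -85.7 207.5] [-0.029  0.039  0.999] 161.0 239.0 top [618.1 -82.8 235.6] az 37.1
jaw (158, array([526. ,  -1.9, 130.6,  19.4,  13.4]), np.float64(115.9), array([110.4, 116.4, 120.9])) press y of jaw pts [ 7.1 11.9 24. ]
top 48 [609.5 -82.5 239.3] [0.462 0.175 0.87 ] 214.0 248.0 top [610.6 -82.2 243.1] az 41.1
jaw (141, array([523.6,  -3. , 123.8,  10.5,  14. ]), np.float64(121.4), array([116.3, 121.4, 126.9])) press y of jaw pts [10.  14.9 19.7]
top 116
(116, array([492.7, 122.5,  66.4,  13. , 104.8]), np.float64(112.1), array([ 94.9, 112.7, 117.4]))
bottle [688.  63. 118.]
jar [681. -46.  90.]
reel [539. 357.  40.]
shears [362. -25.  16.]
cutting_a [580. 229.  16.]
pin [601. 357.  88.]
scene 29
(29, array([496.7, 120.5,  68.3,  14.2, 103.5]), np.float64(108.4), array([105.2, 108.2, 113.2]))
bottle [707.  52.  91.]
jar [698. -64.  65.]
reel [ 421. -177.   25.]
shears [363. -39.  11.]
cutting_a [585. 220.  11.]
pin [603. 359.  89.]
[ 0.2  0.3 -0.2]
```

```bash
python3 -c "
from workcell import close_job; print(close_job())"
```

```text
the job is handed in; nothing more can be done
None
```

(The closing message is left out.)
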